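# Find the sound slot of a knife dock with a feeler gauge

### The job

Take the steel feeler gauge from its stand and try it gently in each of the knife dock's three slots in turn, from left to right as you face it, sliding the blade well down until it is home or you feel it bind, and never forcing it. One slot is worn slack, one binds, and one takes the blade with a light, steady drag: leave the gauge standing fully home in that one, with the handle's shoulder down on the dock, and disturb nothing else.

Things in the scene. Friction and masses are not known exactly. Their poses are not given: they have to be found in the camera images.
- dock: Fixed knife dock, a pale wooden block 90 x 156 x 95 mm (x, y, z) on a thin black base; origin at the centre of its underside, z up. Three vertical slots lie side by side along its y, 45 mm from centre to centre: each mouth is 36 mm long (dock x) and 8 mm wide (dock y), framed in dark metal, 75 mm deep and more.
- slot_left (a point): Centre of the left slot's mouth (dock +y side), in the dock's top face, 95 mm above the worktop; axes as the dock's: blade width goes along x, thickness along y. In every slot the -y wall is fixed, 4 mm from the slot's centre plane; on the +y side, hidden under the lip, is a sprung grey liner that the blade pushes back.
- slot_mid (a point): The same for the middle slot (dock centre). Each liner has a ramp, 15 degrees off vertical, from 22 to 48 mm below the mouth; below it its flat face stands 1 mm from the fixed wall, so the 4 mm blade must push it back 3 mm, or 5 mm when held in mid-slot.
- slot_right (a point): The same for the right slot (dock -y side). The liners look alike, only their springs differ: slack about 0.15 N/mm, sound 1.8 N/mm (push and drag together stay under 13 N), binding 12 N/mm (resistance climbs steadily from the ramp on, past 30 N before home). Which is where changes from start to start.
- stand: Fixed black stand of the gauge, foot 90 x 80 x 10 mm, upright 90 mm tall with a loose slot 36 x 7 mm in its top; origin at the centre of its underside.
- gauge_grip (a point): Centre of the orange handle of the loose feeler gauge (about 150 g). The handle is 34 mm wide (its x), 16 mm thick (its y) and 72 mm tall (its z), standing on a dark steel shoulder 46 x 24 x 6 mm whose underside is 42 mm below this point. At the start the gauge stands upright in its stand, the shoulder on the stand's top, free to be drawn straight up.
- gauge_tip (a point): Lower end of the gauge's blade, on its centre line, 117 mm below the handle's centre and 75 mm below the shoulder's underside; same axes as the handle.
- gauge: The whole feeler gauge; origin in the middle of the shoulder's underside, z up along the handle.
- gauge_blade: The gauge's straight steel blade, 30 mm wide (x), 4 mm thick (y), 75 mm long below the shoulder, with a thinner 2.4 mm tip; same origin and axes as the gauge. It must not meet more than 50 N of contact, both faces added (about 20 N felt at the hand).
- mug_pen: White mug, 83 x 110 x 86 mm, loose, bystander; origin under its centre.
- salt_shaker: Salt shaker with grey top, 44 mm across, 90 mm tall, loose, bystander; origin under its centre.

How it is judged (in metres and radians):
On the way, in this order (a step that is already met when the one before it is completed fails the run):
1. the blade's tip is at least 18 mm down the left slot (z of gauge_tip in the frame of slot_left below -0.018 m and horizontal distance between gauge_tip and slot_left below 0.012 m), for 0.1 s.
2. the blade's tip is at least 18 mm down the middle slot (z of gauge_tip in the frame of slot_mid below -0.018 m and horizontal distance between gauge_tip and slot_mid below 0.012 m), for 0.1 s.
3. the blade's tip is at least 18 mm down the right slot (z of gauge_tip in the frame of slot_right below -0.018 m and horizontal distance between gauge_tip and slot_right below 0.012 m), for 0.1 s.
At the end, for the whole second after the job is handed in: The gauge stands released, upright within 0.12 rad and at rest in the slot with the light steady drag, its shoulder within 4 mm of the dock's top; the sprung liner presses the blade on the slot's fixed wall with more than 2 N (the slack slot presses with well under 1 N) ((horizontal distance between gauge_tip and slot_left below 0.008 m or horizontal distance between gauge_tip and slot_mid below 0.008 m or horizontal distance between gauge_tip and slot_right below 0.008 m) and z of gauge in the frame of slot_mid between -0.004 and 0.004 m and angle between gauge's own z axis and vertical below 0.12 rad and contact force between gauge_blade and dock above 2 N and linear speed of gauge below 0.02 m/s); the robot touches nothing.
It fails at once if the gauge's blade is forced: more than 50 N of contact on it, both faces added (contact force between gauge_blade and anything else above 50 N).
It fails at once if the mug is shifted by more than 20 mm (distance of mug_pen from where it was at the start of the episode above 0.02 m).
It fails at once if the salt shaker is shifted by more than 20 mm (distance of salt_shaker from where it was at the start of the episode above 0.02 m).
It also fails if it takes over 61 s, if anything falls off the work surface, if the arm or the gripper's body presses on something with over 40 N, if the wrist force passes 120 N, or if a joint passes its speed limit or range.

### The arm

A 6-joint arm with a two-finger parallel gripper is mounted at the origin on a cart in front of the work surface, level with it; the furniture and walls round the work are solid. World frame = base frame: x ahead of the robot, y to its left, z up, the work surface at z = 0. Lengths are in m, angles in degrees, forces in N, time in s.
With the tool pointing down it reaches from about 0.25 to 0.725 m from the base axis. Payload 9.7 kg.
Tool frame: the origin (TCP) lies midway between the tips of the shut fingers; the grasp point (between the pads) lies bot.hold_point_z behind it (bot.hold_point_z is the distance from the TCP to the grasp point, in m); z points along the fingers, y is the line along which they close (so a half turn about z gives the same grasp; the last joint's range is limited). The gripper opens to 85 mm and grips with 20 to 120 N. Pads are 22 mm wide; open, the fingers measure 114 mm over their backs; the gripper's body (76 mm by 85 mm) begins 54 mm behind the grasp point. The pads swing forward as they close: fully open they stand 13 mm farther back than shut.
Start: joints at [66.921, 4.979, 10.078, 95.1, 0, 90], TCP at [0.216, 0.506, 0.231] pointing down, gripper open.
Joint ranges: [-179.16, 179.16], [-48.56, 103.87], [-65.8, 70.77], [-126.05, 130.52], [-82.76, 87.17], [-180, 180]. Speed limits (degrees/s): [127.2, 127.2, 147.25, 180, 180, 180].

### API

Orientations are given as [roll, pitch, yaw] about the fixed x, y, z axes, in that order (R = Rz(yaw) Ry(pitch) Rx(roll)).
In Python, from workcell import bot, camera, camera_model, ticket gives the robot as it stands.
- The arm moves only by the tool send_rows, never from a script. Its argument "targets" is text: rows parted by semicolons, each of 5 numbers parted by spaces: the shift along the tool's x, y, z in mm, then the turn about the tool's z in degrees, then the closure in counts, from 0 (fully open) to 255 (shut). A call has 1 to 20 rows; each row is the pose to reach, as a shift and turn from the pose commanded when the call began, along the tool's axes at that moment; what a row does not reach only later rows make up. A row lasts 1/8 s, in which the tool goes at most 62.5 mm and 10.7 degrees, less where a joint would pass 70% of its speed; a pose out of reach is approached as far as the arm can. A call with a gripper value outside its range is refused whole. The fingers move at their own pace and stop on an object; "newtons" is the grip in N (left out, the last holds). Time passes only in rows, so rows that repeat a pose let the fingers close. It gives the time, the measured TCP pose, the force, the opening and the grip force at its end, in the units of the state.
- bot.get_obs(): the state, without advancing time (a new reading comes with each control period).
- camera(name): name is "scene" or "side" or "wrist"; returns the picture (420x560x3 uint8, blue, green, red); there is no depth.
- camera_model(name): a dict with "K" (3x3 intrinsics, pixels), "pose" (4x4, takes a point from camera to world coordinates); the wrist camera has in their place "T_tool_cam" (4x4, takes a point from camera to tool coordinates, whose origin is the TCP and whose axes are the flange's). Camera axes: x right, y down, z forward; pixel columns grow to the right and rows downward; lengths in m; the calibration is good to about 2 mm. A picture is of the moment at which its call begins: read the wrist's pose just before it. camera_model takes no time and is no camera call.
- ticket.job_done(): hands the job in; it is judged then, once.
The state is a dict: "time": time; "q": joint angles; "qd": joint speeds; "joint_efforts": joint torques, N m; "ee_pos": TCP position; "tcp_rot": TCP orientation; "wrist_force": force on the tool from outside, world axes, zero at the start; "torque": the same for the moment, N m; "opening": finger opening in m; "grasp_force": force on a finger pad.
Only numpy, scipy, OpenCV 4.12 (cv2) and the standard library are available. Lean on these libraries where they do the work, as an engineer would, in place of code of your own. Each camera call takes 0.05 s, during which the arm holds its last target. There are 200 camera calls.

## Working session

There is one attempt and no reset: what is moved stays moved. The work goes in short steps, Python scripts to look and compute and a tool call to move; the robot and the scene stay as the last step left them, time stands still between calls to the robot, and variables do not carry over. Pictures are saved under pics/ and viewed, at most 10 in all, crops included, and the job is handed in when it is done.

Besides the shell and the picture viewer there is one more tool, called by a JSON object that holds its "name" and its "arguments". send_rows: Moves the arm, as the interface text tells. Its arguments: {"type":"object","properties":{"targets":{"type":"string"},"newtons":{"type":"number"}},"required":["targets"]}

```bash
mkdir -p pics
python3 - <<'E'
from workcell import bot,camera,camera_model
import cv2,numpy as np
o=bot.get_obs();print(o['ee_pos'],o['tcp_rot'],o['opening'],bot.hold_point_z)
a=camera("scene");b=camera("side");c=camera("wrist")
for n,i in zip(("scene","side","wrist"),(a,b,c)):
    cv2.imwrite(f"pics/{n}0.png",i)
    m=camera_model(n);print(n,{k:np.round(v,4).tolist() for k,v in m.items() if k in("K","pose","T_tool_cam")})
E
```

```text
[0.21546626 0.50576768 0.23058223] [-1.79922677e+02 -2.62245306e-04  1.56923556e+02] 0.08552041761799785 0.0187
scene {'K': [[412.4882, 0.0, 279.6182], [0.0, 412.4882, 210.4186], [0.0, 0.0, 1.0]], 'pose': [[0.9084, -0.3094, 0.2813, 0.2398], [-0.4181, -0.6777, 0.6049, -0.7856], [0.0035, -0.6671, -0.745, 1.0057], [0.0, 0.0, 0.0, 1.0]]}
side {'K': [[497.1546, 0.0, 281.9449], [0.0, 497.1546, 215.4382], [0.0, 0.0, 1.0]], 'pose': [[0.9997, 0.0009, 0.0246, 0.5682], [-0.0181, -0.6521, 0.7579, -1.1897], [0.0168, -0.7581, -0.6519, 1.0857], [0.0, 0.0, 0.0, 1.0]]}
wrist {'K': [[352.8212, 0.0, 278.7564], [0.0, 352.8212, 211.6791], [0.0, 0.0, 1.0]], 'T_tool_cam': [[0.0007, -0.965, -0.2622, 0.0658], [1.0, 0.0008, -0.0001, -0.0004], [0.0003, -0.2622, 0.965, -0.1437], [0.0, 0.0, 0.0, 1.0]]}
```

View pics/scene0.png

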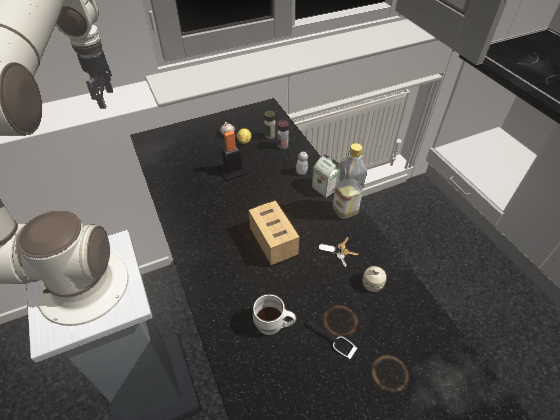

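View pics/side0.png

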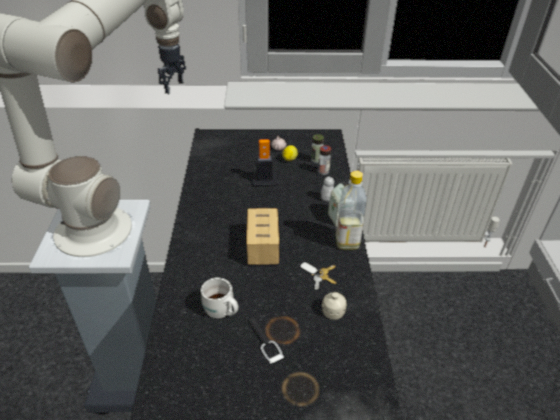

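View pics/wrist0.png

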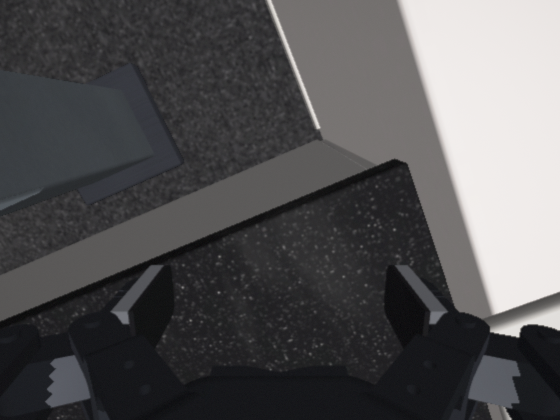

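The scene view shows the orange handle at about (230,140) and the dock's slots at (266,211), (273,222) and (280,234). The side view has the handle at (264,150) and the slots at (262,215), (262,225) and (262,236). Next I triangulate these.

```bash
cat > h.py <<'E'
import numpy as np,cv2
from workcell import bot,camera,camera_model
from scipy.spatial.transform import Rotation as R
def cam(n,o=None):
    m=camera_model(n);K=np.array(m['K'])
    if n!='wrist': return K,np.array(m['pose'])
    T=np.eye(4);T[:3,:3]=R.from_euler('xyz',o['tcp_rot'],degrees=True).as_matrix();T[:3,3]=o['ee_pos']
    return K,T@np.array(m['T_tool_cam'])
def ray(KP,uv):
    K,P=KP;d=P[:3,:3]@np.linalg.solve(K,[uv[0],uv[1],1.]);return P[:3,3],d/np.linalg.norm(d)
def plane(KP,uv,z):
    c,d=ray(KP,uv);return c+d*(z-c[2])/d[2]
def tri(rs):
    A=0;b=0
    for c,d in rs:
        M=np.eye(3)-np.outer(d,d);A=A+M;b=b+M@c
    return np.linalg.solve(A,b)
def blobs(mask,amin,amax=1e9):
    k,_,s,c=cv2.connectedComponentsWithStats(mask.astype(np.uint8))
    return [(c[i],s[i]) for i in range(1,k) if amin<=s[i,4]<=amax]
def project(KP,p):
    K,P=KP;q=K@(P[:3,:3].T@(np.asarray(p)-P[:3,3]));return q[:2]/q[2]
E
python3 - <<'E'
from h import *
W={};S={}
for n in("scene","side"):
    i=cv2.imread(f"pics/{n}0.png");h=cv2.cvtColor(i,cv2.COLOR_BGR2HSV).astype(int)
    org=(h[...,0]<12)&(h[...,1]>190)&(h[...,2]>120)
    W[n]=blobs(org,25);print(n,'orange',[(b[0].round(1),b[1]) for b in W[n]])
    x0,y0,x1,y1=(245,195,305,268) if n=="scene" else (240,203,285,268)
    g=i[y0:y1,x0:x1].max(2)
    dark=np.zeros(i.shape[:2],bool);dark[y0:y1,x0:x1]=g<120
    pale=np.zeros(i.shape[:2],bool);pale[y0:y1,x0:x1]=(h[y0:y1,x0:x1,1]>60)&(i[y0:y1,x0:x1,2]>130)
    hull=cv2.convexHull(np.argwhere(pale)[:,::-1].astype(np.int32))
    m=np.zeros(i.shape[:2],np.uint8);cv2.fillConvexPoly(m,hull,1);m=cv2.erode(m,np.ones((3,3)))
    for c,s in blobs(dark&(m>0),15):
        print(c.round(1),s,plane(cam(n),c,.095).round(4));S.setdefault(n,[]).append(c)
    ap=cv2.approxPolyDP(hull,3,True)[:,0];print([(p.tolist(),plane(cam(n),p,.095).round(3).tolist()) for p in ap])
print(tri([ray(cam(n),max(W[n],key=lambda b:b[1][4])[0]) for n in W]))
for n in W:
  print(plane(cam(n),max(W[n],key=lambda b:b[1][4])[0],.142))
a=cv2.resize(cv2.imread("pics/scene0.png")[110:270,200:310],None,fx=3.5,fy=3.5,interpolation=cv2.INTER_CUBIC)
b=cv2.resize(cv2.imread("pics/side0.png")[120:280,230:340],None,fx=3.5,fy=3.5,interpolation=cv2.INTER_CUBIC)
cv2.imwrite("pics/zoom.png",np.hstack([a,b]))
E
```

```text
scene orange []
[265.2 242.1] [257 226  14  30  69] [ 0.498  -0.1366  0.095 ]
[([297, 253], [0.562, -0.207, 0.095]), ([272, 262], [0.488, -0.205, 0.095]), ([249, 210], [0.502, -0.007, 0.095]), ([275, 201], [0.587, -0.006, 0.095]), ([298, 235], [0.592, -0.152, 0.095])]
side orange []
[([277, 262], [0.588, -0.235, 0.095]), ([249, 262], [0.511, -0.235, 0.095]), ([248, 209], [0.501, -0.007, 0.095]), ([277, 210], [0.591, -0.012, 0.095])]Traceback (most recent call last):
  File "<stdin>", line 16, in <module>
ValueError: max() iterable argument is empty
```

Run:
```python
from h import *
W={}
for n,(x0,y0,x1,y1),(u0,v0,u1,v1) in(("scene",(250,202,297,245),(218,125,245,165)),("side",(249,211,277,240),(252,132,276,170))):
    i=cv2.imread(f"pics/{n}0.png");h=cv2.cvtColor(i,cv2.COLOR_BGR2HSV).astype(int)
    org=np.zeros(i.shape[:2],bool);org[v0:v1,u0:u1]=((h[...,0]<18)&(h[...,1]>150)&(h[...,2]>100))[v0:v1,u0:u1]
    W[n]=max(blobs(org,10),key=lambda b:b[1][4])[0];print(n,[(b[0].round(1),b[1]) for b in blobs(org,10)],plane(cam(n),W[n],.142))
    r=np.full(i.shape[:2],255,np.uint8);r[y0:y1,x0:x1]=i[y0:y1,x0:x1,2]
    for c,s in blobs(r<135,12,150): print(c.round(1),s,plane(cam(n),c,.095).round(4))
print(tri([ray(cam(n),W[n]) for n in W]))
a=cv2.resize(cv2.imread("pics/scene0.png")[110:270,200:310],None,fx=3.5,fy=3.5,interpolation=cv2.INTER_CUBIC)
b=cv2.resize(cv2.imread("pics/side0.png")[120:280,230:340],None,fx=3.5,fy=3.5,interpolation=cv2.INTER_CUBIC)
cv2.imwrite("pics/zoom.png",np.hstack([a,b]))
```

```text
scene [(array([230. , 140.6]), array([224, 131,  12,  21, 165], dtype=int32))] [0.54600436 0.26558882 0.142     ]
[256.3 204. ] [250 202  20   7  75] [0.5307 0.0066 0.095 ]
[266.6 211.6] [260 209  13   6  27] [ 0.5465 -0.0345  0.095 ]
[273.  222.2] [267 219  13   7  30] [ 0.5471 -0.0797  0.095 ]
[279.6 233.2] [273 230  14   7  34] [ 0.5474 -0.1246  0.095 ]
side [(array([263.9, 148.4]), array([259, 139,  11,  20, 190], dtype=int32))] [0.54805955 0.26196707 0.142     ]
[0.54810367 0.27324049 0.13517213]
```

View pics/zoom.png

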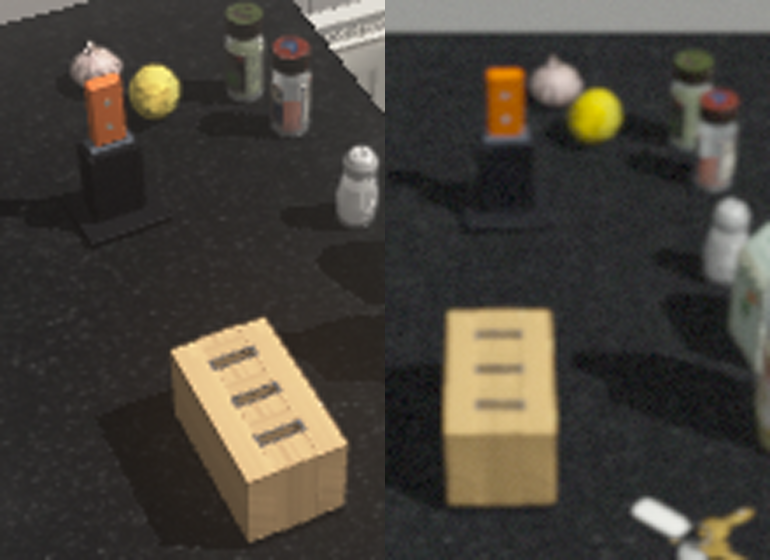

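The zoom shows the dock square to the world axes with its three slots, and the gauge standing square in its stand. The garlic and lemon sit behind it and are low. I'll move above the gauge with the yaw at 180.

{"name": "send_rows", "arguments": {"targets": "-50 -11 -30 -3 0;-100 -22 -40 -6 0;-150 -34 -50 -9 0;-200 -45 -50 -12 0;-250 -56 -50 -15 0;-300 -67 -50 -18 0;-350 -79 -50 -21 0;-399 -90 -50 -23.1 0;-399 -90 -50 -23.1 0;-399 -90 -50 -23.1 0;-399 -90 -50 -23.1 0"}}

```text
time: 1.52
ee_pos: [0.5466, 0.2675, 0.2815]
tcp_rot: [180.0, 0.0, -179.9]
wrist_force: [0.1, 0.0, 0.1]
opening: 0.0852
grasp_force: 0.0
```

Run:
```python
from h import *
o=bot.get_obs();i=camera("wrist");cv2.imwrite("pics/w1.png",i)
print(o['time'],o['ee_pos'],o['tcp_rot'],o['q'],o['wrist_force'])
h=cv2.cvtColor(i,cv2.COLOR_BGR2HSV).astype(int)
org=(h[...,0]<18)&(h[...,1]>150)&(h[...,2]>100)
KP=cam("wrist",o)
for c,s in blobs(org,100):print(c,s,plane(KP,c,.15))
```

```text
1.525 [0.54662438 0.26751234 0.28152426] [ 1.79990470e+02  4.38292256e-03 -1.79916124e+02] [2.60735376e+01 1.50554799e+01 2.72812090e+01 1.02217613e+02
 6.64574030e-03 2.59896622e+01] [0.13121781 0.02254081 0.10272215]
[285.80788177 177.50246305] [278 171  18  15 203] [0.52744847 0.27247305 0.15      ]
```

View pics/w1.png

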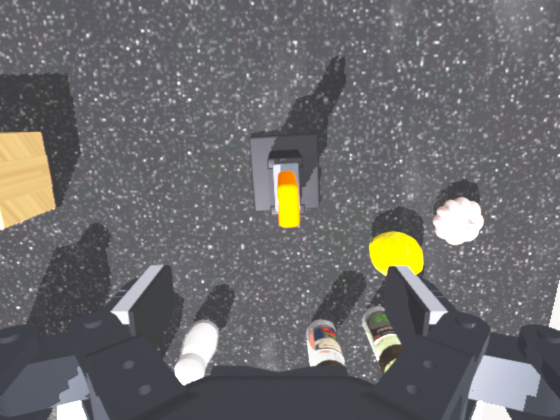

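The wrist view shows the handle's bright top from about (278,180) to (300,228), almost square to the image with a slight tilt. The lemon and garlic at right are clear of it.

Run:
```python
from h import *
o=bot.get_obs();i=cv2.imread("pics/w1.png");KP=cam("wrist",o)
h=cv2.cvtColor(i,cv2.COLOR_BGR2HSV).astype(int)
m=(h[...,1]>150)&(i[...,2]>100);m[:165]=0;m[240:]=0;m[:,:268]=0;m[:,310:]=0
print(np.array2string(h[172:232:4,276:304:3,0]),);print(h[172:232:4,276:304:3,2])
for lo,hi in((0,14),(14,30)):
    mm=m&(h[...,0]>=lo)&(h[...,0]<hi)
    p=np.argwhere(mm)[:,::-1].astype(np.float32)
    r=cv2.minAreaRect(p);print(lo,len(p),r)
    b=cv2.boxPoints(r)
    for z in(.178,):print(plane(KP,r[0],z).round(4),[plane(KP,q,z)[:2].round(4).tolist() for q in b])
```

```text
[[111   5  16  16  16  17 178 112 130 128]
 [120  16  16  16  16  16  15 114 126 130]
 [127  15  16  16  16  16  17 136 126 135]
 [120  16  19  19  20  21  19   5 130 120]
 [178  28  30  30  30  30  30  24 138 124]
 [141  30  30  30  30  30  30  26 140 127]
 [133  30  30  30  30  30  30  27 155 125]
 [126  29  30  30  30  30  30  28 154 123]
 [110  29  30  30  30  30  30  28 157 125]
 [110  29  30  30  30  30  30  29 148 128]
 [120  28  30  30  30  30  30  29   4 128]
 [130  26  30  30  30  30  30  29   7 128]
 [126  25  30  30  30  30  30  29   8 110]
 [128  10  30  30  30  30  30  29 163 110]
 [132 128 155   6   6   7 175 120 129 126]]
[[252 234 236 241 246 249 184 170  82  83]
 [250 230 239 243 246 248 251 171  81  80]
 [250 231 242 245 246 248 252 168  82  80]
 [250 237 254 255 255 255 255 222  85  79]
 [250 255 255 255 255 255 255 255  84 135]
 [250 255 255 255 255 255 255 255  86 138]
 [249 255 255 255 255 255 255 255  94 138]
 [251 255 255 255 255 255 255 255 117 140]
 [252 255 255 255 255 255 255 255 126 101]
 [250 255 255 255 255 255 255 255 173 121]
 [191 255 255 255 255 255 255 255 160 122]
 [110 255 255 255 255 255 255 255 175 131]
 [113 255 255 255 255 255 255 255 171 103]
 [108 244 255 255 255 255 255 255 116 102]
 [110 106 108 160 139 124 107 111 113 113]]
0 34 ((288.5, 199.0), (56.0, 21.0), 90.0)
[0.5383 0.274  0.178 ] [[0.5181, 0.2664], [0.5181, 0.2812], [0.5594, 0.2819], [0.5595, 0.2665]]
14 438 ((288.5, 199.0), (56.0, 21.0), 90.0)
[0.5383 0.274  0.178 ] [[0.5181, 0.2664], [0.5181, 0.2812], [0.5594, 0.2819], [0.5595, 0.2665]]
```

Run:
```python
from h import *
o=bot.get_obs();i=cv2.imread("pics/w1.png");KP=cam("wrist",o)
h=cv2.cvtColor(i,cv2.COLOR_BGR2HSV).astype(int)
m=(h[...,1]>150)&(i[...,2]>200)&(h[...,0]>=23)&(h[...,0]<40);m[:165]=0;m[240:]=0;m[:,:268]=0;m[:,310:]=0
p=np.argwhere(m)[:,::-1].astype(np.float32)
W=np.array([plane(KP,q,.178)[:2] for q in p]);c=W.mean(0);w,v=np.linalg.eigh(np.cov((W-c).T))
print(len(p),p.min(0),p.max(0),p.mean(0),c,np.sqrt(12*w),np.degrees(np.arctan(v[1,1]/v[0,1])))
s=tri([ray(KP,p.mean(0)),])if 0 else 0
# shoulder (light grey) / stand foot check
g=(h[...,1]<60)&(h[...,2]>0)
for n in("scene","side"):print(n,plane(cam(n),project(cam(n),[c[0],c[1],.142]),.142),project(cam(n),[c[0],c[1],.142]))
```

```text
813 [278. 185.] [298. 226.] [288.13284 205.42804] [0.54315954 0.2738042 ] [0.01411939 0.03061329] 3.065002320583376
scene [0.54315954 0.2738042  0.142     ] [228.32611004 139.43700288]
side [0.54315954 0.2738042  0.142     ] [262.53916496 146.5270311 ]
```

{"name": "send_rows", "arguments": {"targets": "0 6.5 40 -3 0;0 6.5 85 -3 0;0 6.5 130 -3 0;0 6.5 155 -3 0;0 6.5 163 -3 0;0 6.5 163 -3 0;0 6.5 163 -3 120;0 6.5 163 -3 190;0 6.5 163 -3 225;0 6.5 163 -3 255;0 6.5 163 -3 255;0 6.5 163 -3 255;0 6.5 163 -3 255;0 6.5 163 -3 255", "newtons": 70}}

```text
time: 3.32
ee_pos: [0.5475, 0.2733, 0.1186]
tcp_rot: [180.0, 0.0, -177.0]
wrist_force: [-0.3, -0.8, 4.3]
opening: 0.0149
grasp_force: 68.7
```

{"name": "send_rows", "arguments": {"targets": "0 0 -15 0 255;0 0 -40 0 255;0 0 -75 0 255;0 0 -110 0 255;0 0 -130 0 255;0 0 -130 0 255;0 0 -130 0 255"}}

```text
time: 4.2
ee_pos: [0.5472, 0.2732, 0.2473]
tcp_rot: [-180.0, -0.1, -177.0]
wrist_force: [0.8, 0.2, -2.6]
opening: 0.0154
grasp_force: 68.2
```

Run:
```python
from h import *
o=bot.get_obs();a=camera("wrist");b=camera("side");c=camera("scene")
print(o['time'],o['ee_pos'],o['tcp_rot'],o['wrist_force'],o['torque'],o['opening'])
cv2.imwrite("pics/w2.png",a);cv2.imwrite("pics/s2.png",b);cv2.imwrite("pics/c2.png",c)
P=o['ee_pos']+[0,0,.0187]
for n in("side","scene"):print(n,project(cam(n),P),project(cam(n),P-[0,0,.117]),project(cam(n),P-[0,0,.042]))
def crop(i,p,r=45):
    x,y=p.astype(int);return cv2.resize(i[max(0,y-r):y+r,x-r:x+r],(390,390),interpolation=cv2.INTER_CUBIC)
q=P-[0,0,.04]
cv2.imwrite("pics/z2.png",np.hstack([crop(b,project(cam("side"),q)),crop(c,project(cam("scene"),q))]))
for n in("side","scene"):print((project(cam(n),q).astype(int)-45))
```

```text
4.2 [0.54718566 0.27318793 0.24725587] [-1.79969574e+02 -7.38429938e-02 -1.76979825e+02] [ 0.78627127  0.20359112 -2.58664546] [ 0.06080293  0.0081124  -0.03551849] 0.015408917811660292
side [263.43100685 114.80238561] [263.68491184 144.92260442] [263.52482076 125.93133322]
scene [226.05229949 107.39416129] [229.3501553  137.55483723] [227.28666684 118.68311868]
[218  80]
[182  73]
```

View pics/z2.png

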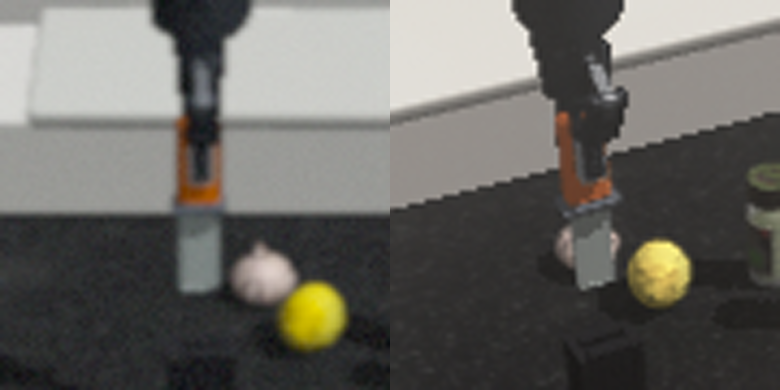

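View pics/w2.png

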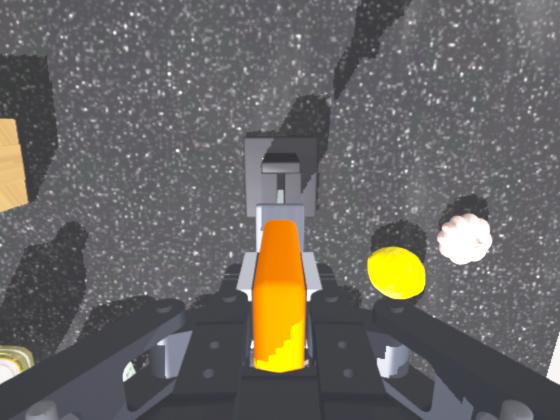

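The views show the gauge gripped square and hanging upright. The tip is about 2.5 px below the prediction, so the gauge sits some 5–10 mm low in the grip. I'll carry it over the left slot.

{"name": "send_rows", "arguments": {"targets": "2 -30 0 0 255;4 -80 0 1 255;7 -130 0 2 255;9 -180 0 2.5 255;12 -230 0 2.5 255;14 -275 0 2.5 255;16 -300 0 2.5 255;16 -307.5 0 2.5 255;16 -307.5 0 2.5 255;16 -307.5 0 2.5 255;16 -307.5 0 2.5 255"}}

```text
time: 5.72
ee_pos: [0.5477, -0.0338, 0.2483]
tcp_rot: [180.0, -0.0, -179.4]
wrist_force: [0.6, 0.0, -2.0]
opening: 0.0152
grasp_force: 68.6
```

Run:
```python
from h import *
o=bot.get_obs();a=camera("wrist");b=camera("side");c=camera("scene")
print(o['time'],o['ee_pos'],o['tcp_rot'],o['wrist_force'],o['opening'])
cv2.imwrite("pics/w3.png",a);cv2.imwrite("pics/s3.png",b);cv2.imwrite("pics/c3.png",c)
q=o['ee_pos']-[0,0,.06]
def crop(i,n,r=40):
    x,y=project(cam(n),q).astype(int);print(n,x-r,y-r);return cv2.resize(i[y-r:y+r,x-r:x+r],(300,300),interpolation=cv2.INTER_CUBIC)
z=np.vstack([crop(b,"side"),crop(c,"scene")])
cv2.imwrite("pics/z3.png",np.hstack([cv2.resize(a,(500,375)),z[:375]]) if 0 else np.hstack([np.vstack([cv2.resize(a,(500,375)),np.zeros((225,500,3),np.uint8)]),z]))
```

```text
5.725 [ 0.54765513 -0.03376616  0.24826154] [ 1.79993888e+02 -1.33626713e-03 -1.79406886e+02] [ 6.28157047e-01  1.92185112e-04 -1.97861525e+00] 0.015153969665012038
side 222 150
scene 226 149
```

View pics/z3.png

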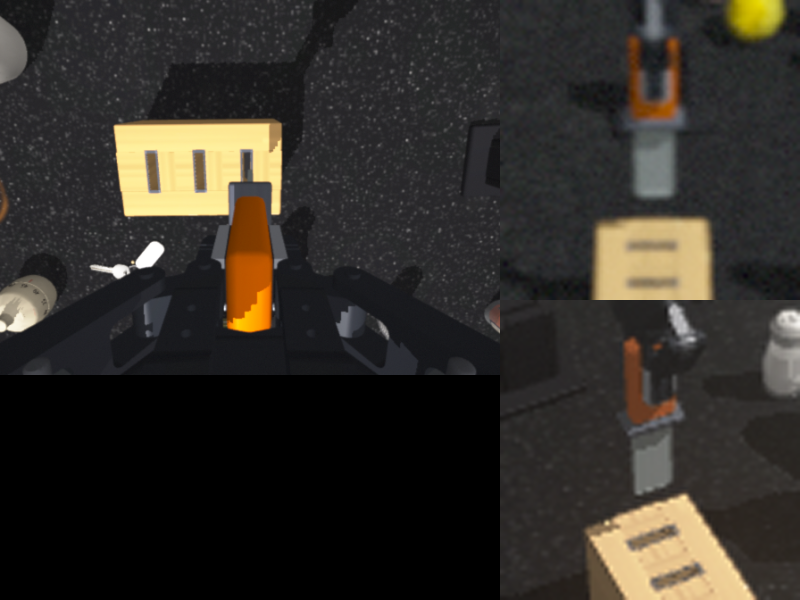

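Wrist view: the slots are at about (171,192), (224,192) and (276,185) in full-resolution pixels. In the side view the blade hangs just behind the dock. Next I measure the slots and the blade precisely.

Run:
```python
from h import *
o=bot.get_obs();KP=cam("wrist",o);a=cv2.imread("pics/w3.png")
r=a[...,2].astype(int)
box=np.zeros(r.shape,bool);box[155:230,150:246]=True
for c,s in blobs((r<160)&box,60,3000):
    print('wrist',c.round(1),s,plane(KP,c,.095).round(4))
s=cv2.imread("pics/s3.png").astype(int);g=s.sum(2)
x0,y0=222,150
# blade columns in side
for v in range(y0+36,y0+52,3):print(v,g[v,250:278].tolist())
print('below tip rows', g[180:212,263].tolist())
# slots in side: rows of mid/right
for v in(214,215,216,224,225,226):print(v,s[v,250:278,2].tolist())
c,d=0,0
for name,u,v,y in(("blade",263.3,195,-.034),):
    C,D=ray(cam("side"),(u,v));print(C+D*(y-C[1])/D[1])
print(project(cam("side"),o['ee_pos']-[0,0,.06]))
```

```text
wrist [170.7 191.7] [163 169  17  47 599] [ 0.5454 -0.1276  0.095 ]
wrist [223.4 190.8] [216 168  15  48 603] [ 0.5442 -0.0823  0.095 ]
186 [129, 130, 85, 91, 98, 106, 121, 170, 229, 266, 269, 276, 275, 277, 283, 283, 285, 278, 221, 140, 120, 117, 125, 119, 118, 128, 130, 128]
189 [140, 138, 141, 136, 119, 136, 136, 208, 273, 302, 308, 307, 310, 315, 346, 365, 365, 333, 253, 157, 135, 124, 127, 138, 132, 128, 130, 132]
192 [106, 128, 135, 138, 130, 132, 152, 235, 318, 375, 381, 379, 386, 379, 375, 382, 371, 338, 256, 166, 130, 138, 126, 127, 117, 122, 131, 118]
195 [125, 130, 118, 115, 136, 137, 151, 202, 309, 367, 371, 375, 379, 381, 383, 381, 382, 340, 257, 172, 136, 115, 136, 120, 122, 135, 119, 136]
198 [128, 125, 127, 141, 117, 127, 140, 210, 306, 360, 382, 375, 384, 381, 384, 380, 375, 342, 258, 175, 128, 131, 132, 120, 132, 137, 134, 125]
201 [123, 135, 131, 119, 126, 142, 131, 186, 284, 351, 399, 410, 408, 405, 412, 404, 388, 336, 224, 147, 134, 116, 145, 128, 112, 135, 134, 124]
below tip rows [241, 290, 324, 282, 246, 269, 277, 268, 283, 315, 370, 377, 379, 380, 379, 381, 3
[... 314 characters left out ...]
144, 152, 190, 213, 217, 219, 220, 220, 219, 205, 161]
216 [219, 219, 221, 219, 217, 198, 174, 166, 167, 165, 163, 165, 169, 166, 167, 168, 167, 159, 168, 197, 214, 219, 218, 220, 221, 220, 208, 166]
224 [220, 220, 221, 222, 220, 204, 180, 166, 160, 157, 153, 152, 156, 162, 167, 164, 162, 160, 160, 186, 209, 218, 220, 221, 222, 222, 216, 180]
225 [218, 221, 222, 223, 218, 197, 161, 144, 142, 141, 134, 137, 134, 142, 144, 145, 148, 146, 145, 179, 207, 219, 221, 221, 223, 222, 217, 180]
226 [219, 221, 221, 223, 218, 204, 178, 166, 163, 164, 159, 159, 160, 160, 161, 171, 173, 169, 172, 192, 209, 217, 219, 221, 222, 223, 217, 185]
[ 0.54921007 -0.034       0.17140238]
[262.71564488 190.51239036]
```

Run:
```python
from h import *
o=bot.get_obs();KP=cam("wrist",o);a=cv2.imread("pics/w3.png").astype(int)
S=cam("side")
for u,v in((262.1,215.1),(262.3,225.1)):print('side slot',plane(S,(u,v),.095).round(4))
for u,v in((262.76,195),(262.76,202.3)):
    C,D=ray(S,(u,v));print('side blade',(C+D*(-.0338-C[1])/D[1]).round(4))
i=cv2.imread("pics/c3.png")[...,2].astype(int);box=np.zeros(i.shape,bool);box[205:243,255:295]=1
for c,s in blobs((i<135)&box,12,150): print('scene',c.round(1),s,plane(cam("scene"),c,.095).round(4))
e=o['ee_pos'];zs=e[2]+.0187-.042-.0075
print('pred shoulder front L/C/R',[project(KP,[e[0]-.023,e[1]+d,zs+.006]).round(1).tolist() for d in(-.012,0,.012)])
for v in(200,206,210,214,220):print(v,a[v,246:316,0].tolist())
for v in(170,176,182,188,194):print('slot',v,a[v,262:292,2].tolist())
```

```text
side slot [ 0.545  -0.0364  0.095 ]
side slot [ 0.5461 -0.0822  0.095 ]
side blade [ 0.5476 -0.0338  0.1712]
side blade [ 0.5474 -0.0338  0.1434]
scene [267.7 211.3] [263 209  10   6  19] [ 0.5502 -0.0346  0.095 ]
scene [275.4 221.2] [270 219  10   5  18] [ 0.5551 -0.0791  0.095 ]
scene [258.7 235.3] [255 222  12  21 137] [ 0.4909 -0.1069  0.095 ]
scene [276.5 234.6] [273 233   9   4  15] [ 0.5373 -0.1255  0.095 ]
pred shoulder front L/C/R [[255.9, 206.1], [280.3, 206.3], [304.6, 206.6]]
200 [138, 141, 145, 151, 154, 156, 155, 154, 155, 154, 155, 155, 156, 156, 155, 155, 155, 155, 155, 154, 153, 153, 151, 145, 137, 123, 85, 59, 55, 55, 60, 83, 91, 92, 91, 92, 95, 117, 144, 150, 146, 143, 143, 146, 148, 150, 152, 149, 145, 141, 138, 138, 137, 140, 142, 145, 150, 151, 152, 151, 151, 150, 151, 152, 151, 151, 151, 149, 128, 82]
206 [139, 141, 144, 148, 152, 152, 153, 153, 152, 136, 101, 88, 90, 91, 91, 90, 78, 71, 73, 73, 72, 71, 72, 71, 70, 70, 70, 72, 70, 70, 71, 71, 71, 70, 70, 71, 73, 71, 72, 72, 70, 72, 71, 69, 71, 70, 71, 70, 70, 72, 72, 73, 73, 71, 73, 71, 71, 79, 117, 142, 149, 1
[... 1044 characters left out ...]
 103, 95, 93, 89, 86, 85, 89, 109, 125, 145, 227, 251, 253, 252, 252, 252, 252, 252, 253]
slot 176 [253, 253, 253, 253, 253, 253, 246, 182, 130, 149, 130, 81, 58, 56, 56, 56, 56, 65, 107, 117, 137, 230, 252, 253, 252, 252, 252, 252, 252, 253]
slot 182 [253, 253, 252, 252, 252, 252, 245, 181, 125, 119, 118, 87, 63, 55, 55, 56, 56, 71, 130, 129, 140, 231, 252, 253, 252, 252, 252, 252, 253, 253]
slot 188 [253, 252, 253, 252, 252, 253, 251, 201, 132, 150, 132, 89, 63, 56, 56, 57, 57, 70, 129, 127, 138, 231, 252, 253, 252, 252, 252, 252, 253, 253]
slot 194 [253, 253, 253, 253, 253, 253, 252, 203, 129, 119, 119, 102, 72, 57, 57, 74, 85, 88, 88, 88, 107, 202, 251, 253, 253, 252, 252, 252, 253, 253]
```

{"name": "send_rows", "arguments": {"targets": "2.4 -3.1 8 -0.4 255;2.4 -3.1 20 -0.4 255;2.4 -3.1 32 -0.4 255;2.4 -3.1 40 -0.4 255;2.4 -3.1 44 -0.4 255;2.4 -3.1 46 -0.4 255;2.4 -3.1 48 -0.4 255;2.4 -3.1 50 -0.4 255;2.4 -3.1 50 -0.4 255;2.4 -3.1 50 -0.4 255"}}

```text
time: 7.12
ee_pos: [0.5453, -0.0377, 0.1984]
tcp_rot: [-180.0, 0.0, -179.1]
wrist_force: [0.7, 0.2, -1.3]
opening: 0.0152
grasp_force: 68.6
```

{"name": "send_rows", "arguments": {"targets": "0 0 1.5 0 255;0 0 3 0 255;0 0 4.5 0 255;0 0 6 0 255;0 0 8 0 255;0 0 8 0 255"}}

```text
time: 7.88
ee_pos: [0.5452, -0.0378, 0.1901]
tcp_rot: [180.0, -0.0, -179.1]
wrist_force: [-0.2, -0.3, -0.1]
opening: 0.0155
grasp_force: 68.6
```

Run:
```python
from h import *
o=bot.get_obs();a=camera("wrist");b=camera("side")
print(o['time'],o['ee_pos'],o['wrist_force'],o['torque'])
cv2.imwrite("pics/w4.png",a)
x,y=project(cam("side"),o['ee_pos']-[0,0,.06]).astype(int);r=40
z=np.hstack([cv2.resize(a[130:330,180:380],(400,400)),cv2.resize(b[y-r:y+r,x-r:x+r],(400,400),interpolation=cv2.INTER_CUBIC)])
cv2.imwrite("pics/z4.png",z)
```

```text
7.875 [ 0.54515868 -0.03775421  0.1900777 ] [-0.23072644 -0.34129011 -0.09613461] [-0.00386021 -0.06667044 -0.01338094]
```

View pics/z4.png

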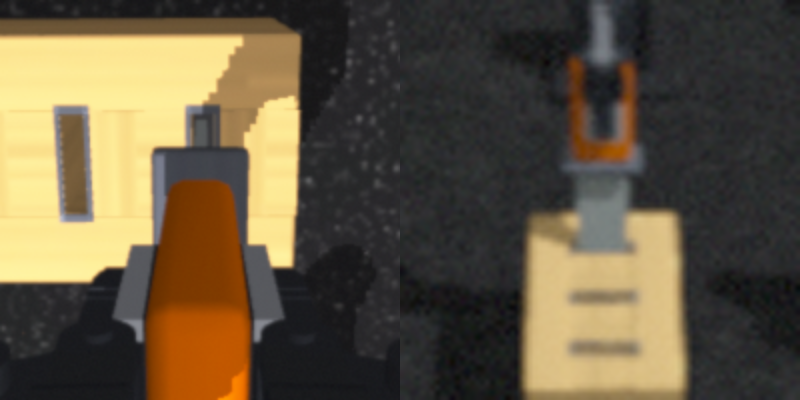

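The blade tip has entered the left slot, centred: it is at (204,130) in the crop and the slot at (203,128). I'll go on down.

{"name": "send_rows", "arguments": {"targets": "0 0 3 0 255;0 0 6 0 255;0 0 9 0 255;0 0 12 0 255;0 0 14 0 255;0 0 14 0 255;0 0 14 0 255"}}

```text
time: 8.85
ee_pos: [0.5453, -0.0378, 0.1764]
tcp_rot: [-180.0, 0.0, -179.1]
wrist_force: [-0.2, 0.0, -1.9]
opening: 0.015
grasp_force: 68.6
```

{"name": "send_rows", "arguments": {"targets": "0 0 1.5 0 255;0 0 3 0 255;0 0 4.5 0 255;0 0 6 0 255;0 0 6 0 255;0 0 6 0 255"}}

```text
time: 9.6
ee_pos: [0.5453, -0.0378, 0.1703]
tcp_rot: [-180.0, 0.0, -179.1]
wrist_force: [0.7, 0.9, -1.8]
opening: 0.015
grasp_force: 68.6
```

{"name": "send_rows", "arguments": {"targets": "0 0 1 0 255;0 0 2 0 255;0 0 3 0 255;0 0 3 0 255;0 0 3 0 255"}}

```text
time: 10.22
ee_pos: [0.5452, -0.0378, 0.1673]
tcp_rot: [-180.0, 0.0, -179.1]
wrist_force: [-0.6, 0.5, -1.9]
opening: 0.0153
grasp_force: 68.6
```

{"name": "send_rows", "arguments": {"targets": "0 0 1 0 255;0 0 2 0 255;0 0 3 0 255;0 0 3 0 255"}}

```text
time: 10.72
ee_pos: [0.5452, -0.0378, 0.1642]
tcp_rot: [180.0, -0.0, -179.1]
wrist_force: [-0.0, -0.0, -2.2]
opening: 0.0151
grasp_force: 68.6
```

{"name": "send_rows", "arguments": {"targets": "0 0 1 0 255;0 0 2 0 255;0 0 3 0 255;0 0 3 0 255"}}

```text
time: 11.22
ee_pos: [0.5453, -0.0379, 0.1613]
tcp_rot: [-180.0, 0.0, -179.1]
wrist_force: [0.6, -0.1, -2.4]
opening: 0.0154
grasp_force: 68.6
```

{"name": "send_rows", "arguments": {"targets": "0 0 1 0 255;0 0 2 0 255;0 0 3 0 255;0 0 3 0 255"}}

```text
time: 11.72
ee_pos: [0.5453, -0.0379, 0.1582]
tcp_rot: [-180.0, 0.0, -179.1]
wrist_force: [0.6, -1.4, -0.2]
opening: 0.0153
grasp_force: 68.8
```

{"name": "send_rows", "arguments": {"targets": "0 0 1 0 255;0 0 2 0 255;0 0 3 0 255;0 0 3 0 255"}}

```text
time: 12.22
ee_pos: [0.5452, -0.0379, 0.1552]
tcp_rot: [-180.0, 0.0, -179.1]
wrist_force: [-0.0, -3.7, -0.0]
opening: 0.0154
grasp_force: 68.9
```

{"name": "send_rows", "arguments": {"targets": "0 0 1 0 255;0 0 2 0 255;0 0 3 0 255;0 0 3 0 255"}}

```text
time: 12.72
ee_pos: [0.5452, -0.0379, 0.1523]
tcp_rot: [-180.0, 0.0, -179.1]
wrist_force: [-0.1, -4.1, 1.6]
opening: 0.0154
grasp_force: 69.1
```

{"name": "send_rows", "arguments": {"targets": "0 0 1 0 255;0 0 2 0 255;0 0 3 0 255;0 0 3 0 255"}}

```text
time: 13.22
ee_pos: [0.5452, -0.0379, 0.1489]
tcp_rot: [-180.0, -0.0, -179.1]
wrist_force: [1.6, -5.0, 0.8]
opening: 0.0155
grasp_force: 69.2
```

{"name": "send_rows", "arguments": {"targets": "0 0 1 0 255;0 0 2 0 255;0 0 3 0 255;0 0 3 0 255"}}

```text
time: 13.72
ee_pos: [0.5453, -0.038, 0.1463]
tcp_rot: [-180.0, 0.0, -179.1]
wrist_force: [0.7, -5.4, 3.1]
opening: 0.0151
grasp_force: 69.4
```

Left feels like the sound slot, since its side load climbs gently. I'll take it deeper before withdrawing.

{"name": "send_rows", "arguments": {"targets": "0 0 1.5 0 255;0 0 3 0 255;0 0 4.5 0 255;0 0 6 0 255;0 0 6 0 255"}}

```text
time: 14.35
ee_pos: [0.545, -0.0381, 0.1398]
tcp_rot: [-180.0, -0.0, -179.1]
wrist_force: [0.7, -6.6, -0.7]
opening: 0.015
grasp_force: 69.2
```

{"name": "send_rows", "arguments": {"targets": "0 0 1.5 0 255;0 0 3 0 255;0 0 4.5 0 255;0 0 6 0 255;0 0 6 0 255"}}

```text
time: 14.98
ee_pos: [0.5451, -0.0381, 0.1339]
tcp_rot: [-180.0, -0.0, -179.1]
wrist_force: [0.5, -5.9, 1.2]
opening: 0.015
grasp_force: 69.2
```

Left is sound: about 6 N of side load on a plateau, with light drag. I'll withdraw and go to the middle slot.

{"name": "send_rows", "arguments": {"targets": "0 0 -6 0 255;0 0 -20 0 255;0 0 -40 0 255;0 0 -60 0 255;0 0 -76 0 255;0 0 -76 0 255;0 -15 -76 0 255;0 -32 -76 0 255;0 -44 -76 0 255;0 -44 -76 0 255;0 -44 -70 0 255;0 -44 -66 0 255;0 -44 -64 0 255;0 -44 -62 0 255;0 -44 -60 0 255;0 -44 -58 0 255;0 -44 -56 0 255;0 -44 -56 0 255"}}

```text
time: 17.23
ee_pos: [0.5459, -0.0817, 0.1901]
tcp_rot: [180.0, -0.0, -179.1]
wrist_force: [-0.8, 1.4, -2.0]
opening: 0.0154
grasp_force: 69.1
```

Run:
```python
from h import *
o=bot.get_obs();a=camera("wrist");b=camera("side")
print(o['time'],o['ee_pos'],o['wrist_force'],o['torque'])
x,y=project(cam("side"),o['ee_pos']-[0,0,.06]).astype(int);r=40
z=np.hstack([cv2.resize(a[130:330,180:380],(400,400)),cv2.resize(b[y-r:y+r,x-r:x+r],(400,400),interpolation=cv2.INTER_CUBIC)])
cv2.imwrite("pics/z5.png",z)
```

```text
17.225 [ 0.54586605 -0.08172264  0.1901143 ] [-0.77658452  1.37180423 -2.01467327] [-0.01247499  0.05975751  0.02905278]
```

View pics/z5.png

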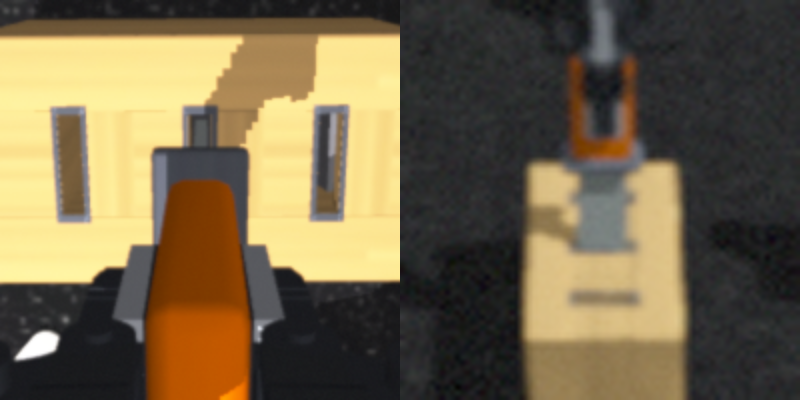

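The blade tip is in the middle slot, near its centre (blade at 202, slot at 200 in the crop).

{"name": "send_rows", "arguments": {"targets": "0 0 4 0 255;0 0 8 0 255;0 0 12 0 255;0 0 16 0 255;0 0 20 0 255;0 0 20 0 255;0 0 20 0 255"}}

```text
time: 18.2
ee_pos: [0.546, -0.0817, 0.1704]
tcp_rot: [-180.0, 0.0, -179.1]
wrist_force: [0.5, 0.3, -1.2]
opening: 0.0154
grasp_force: 69.1
```

{"name": "send_rows", "arguments": {"targets": "0 0 1 0 255;0 0 2 0 255;0 0 3 0 255;0 0 3 0 255"}}

```text
time: 18.7
ee_pos: [0.5459, -0.0818, 0.1672]
tcp_rot: [-180.0, -0.0, -179.1]
wrist_force: [-0.2, -0.5, -1.7]
opening: 0.0154
grasp_force: 69.1
```

{"name": "send_rows", "arguments": {"targets": "0 0 1 0 255;0 0 2 0 255;0 0 2 0 255"}}

```text
time: 19.08
ee_pos: [0.5459, -0.0818, 0.1652]
tcp_rot: [-180.0, -0.0, -179.1]
wrist_force: [0.9, -0.4, -1.3]
opening: 0.0153
grasp_force: 69.0
```

{"name": "send_rows", "arguments": {"targets": "0 0 1 0 255;0 0 2 0 255;0 0 2 0 255"}}

```text
time: 19.45
ee_pos: [0.5459, -0.0817, 0.1632]
tcp_rot: [-180.0, -0.0, -179.1]
wrist_force: [0.3, -0.4, -2.0]
opening: 0.0151
grasp_force: 69.0
```

{"name": "send_rows", "arguments": {"targets": "0 0 1 0 255;0 0 2 0 255;0 0 2 0 255"}}

```text
time: 19.82
ee_pos: [0.5459, -0.0818, 0.1612]
tcp_rot: [-180.0, -0.0, -179.1]
wrist_force: [-0.8, -0.5, -1.6]
opening: 0.015
grasp_force: 69.0
```

{"name": "send_rows", "arguments": {"targets": "0 0 1 0 255;0 0 2 0 255;0 0 2 0 255"}}

```text
time: 20.2
ee_pos: [0.5459, -0.0817, 0.1592]
tcp_rot: [180.0, -0.0, -179.1]
wrist_force: [-0.3, -0.4, -2.1]
opening: 0.015
grasp_force: 69.0
```

{"name": "send_rows", "arguments": {"targets": "0 0 1 0 255;0 0 1.5 0 255;0 0 1.5 0 255"}}

```text
time: 20.58
ee_pos: [0.5459, -0.0818, 0.1577]
tcp_rot: [-180.0, -0.0, -179.1]
wrist_force: [0.1, -0.1, -1.8]
opening: 0.015
grasp_force: 69.0
```

{"name": "send_rows", "arguments": {"targets": "0 0 1 0 255;0 0 2 0 255;0 0 2 0 255"}}

```text
time: 20.95
ee_pos: [0.5459, -0.0818, 0.1557]
tcp_rot: [-180.0, -0.0, -179.1]
wrist_force: [0.7, -0.6, -1.0]
opening: 0.015
grasp_force: 69.0
```

{"name": "send_rows", "arguments": {"targets": "0 0 1 0 255;0 0 2 0 255;0 0 2 0 255"}}

```text
time: 21.32
ee_pos: [0.5459, -0.0817, 0.1537]
tcp_rot: [180.0, -0.0, -179.1]
wrist_force: [-0.5, -0.0, -1.9]
opening: 0.0152
grasp_force: 69.0
```

{"name": "send_rows", "arguments": {"targets": "0 0 1 0 255;0 0 2 0 255;0 0 3 0 255;0 0 3 0 255"}}

```text
time: 21.82
ee_pos: [0.5459, -0.0818, 0.1506]
tcp_rot: [-180.0, -0.0, -179.1]
wrist_force: [1.2, -0.8, -1.6]
opening: 0.015
grasp_force: 69.0
```

{"name": "send_rows", "arguments": {"targets": "0 0 1 0 255;0 0 2 0 255;0 0 3 0 255;0 0 4 0 255;0 0 4 0 255"}}

```text
time: 22.45
ee_pos: [0.5459, -0.0818, 0.1467]
tcp_rot: [-180.0, -0.0, -179.1]
wrist_force: [0.4, -1.2, -1.5]
opening: 0.015
grasp_force: 69.0
```

Middle feels slack. I'll take it well down, withdraw and go to the right slot.

{"name": "send_rows", "arguments": {"targets": "0 0 2 0 255;0 0 4 0 255;0 0 6 0 255;0 0 8 0 255;0 0 10 0 255;0 0 12 0 255;0 0 12 0 255"}}

```text
time: 23.32
ee_pos: [0.5459, -0.0817, 0.1345]
tcp_rot: [180.0, -0.0, -179.1]
wrist_force: [0.5, -1.1, -1.3]
opening: 0.0153
grasp_force: 69.0
```

{"name": "send_rows", "arguments": {"targets": "0 0 -8 0 255;0 0 -25 0 255;0 0 -45 0 255;0 0 -62 0 255;0 0 -74 0 255;0 0 -74 0 255;0 -15 -74 0 255;0 -33 -74 0 255;0 -45 -74 0 255;0 -45 -74 0 255;0 -45 -68 0 255;0 -45 -64 0 255;0 -45 -62 0 255;0 -45 -60 0 255;0 -45 -58 0 255;0 -45 -56 0 255;0 -45 -55 0 255;0 -45 -55 0 255"}}

```text
time: 25.58
ee_pos: [0.5466, -0.1268, 0.1897]
tcp_rot: [180.0, -0.0, -179.1]
wrist_force: [-0.7, -1.5, -1.1]
opening: 0.0147
grasp_force: 69.1
```

{"name": "send_rows", "arguments": {"targets": "0 0 4 0 255;0 0 8 0 255;0 0 12 0 255;0 0 16 0 255;0 0 19 0 255;0 0 19 0 255;0 0 19 0 255"}}

```text
time: 26.45
ee_pos: [0.5467, -0.1268, 0.1709]
tcp_rot: [-180.0, 0.0, -179.1]
wrist_force: [-0.1, 0.0, -0.9]
opening: 0.015
grasp_force: 69.1
```

{"name": "send_rows", "arguments": {"targets": "0 0 1 0 255;0 0 2 0 255;0 0 2 0 255"}}

```text
time: 26.82
ee_pos: [0.5466, -0.1268, 0.1687]
tcp_rot: [180.0, -0.0, -179.1]
wrist_force: [0.3, -0.4, -0.6]
opening: 0.0152
grasp_force: 69.1
```

{"name": "send_rows", "arguments": {"targets": "0 0 1 0 255;0 0 2 0 255;0 0 2 0 255"}}

```text
time: 27.2
ee_pos: [0.5467, -0.1269, 0.1667]
tcp_rot: [-180.0, -0.0, -179.1]
wrist_force: [0.3, -0.2, -2.1]
opening: 0.0149
grasp_force: 69.0
```

{"name": "send_rows", "arguments": {"targets": "0 0 1 0 255;0 0 1.5 0 255;0 0 1.5 0 255"}}

```text
time: 27.58
ee_pos: [0.5467, -0.1269, 0.1654]
tcp_rot: [-180.0, 0.0, -179.1]
wrist_force: [0.7, -2.2, -0.2]
opening: 0.0148
grasp_force: 69.2
```

{"name": "send_rows", "arguments": {"targets": "0 0 0.5 0 255;0 0 1 0 255;0 0 1 0 255"}}

```text
time: 27.95
ee_pos: [0.5467, -0.1269, 0.1644]
tcp_rot: [-180.0, 0.0, -179.1]
wrist_force: [0.2, -2.8, 0.2]
opening: 0.0154
grasp_force: 69.4
```

{"name": "send_rows", "arguments": {"targets": "0 0 0.5 0 255;0 0 1 0 255;0 0 1 0 255"}}

```text
time: 28.32
ee_pos: [0.5467, -0.1269, 0.1634]
tcp_rot: [-180.0, 0.0, -179.1]
wrist_force: [0.3, -3.9, 2.8]
opening: 0.0151
grasp_force: 69.5
```

{"name": "send_rows", "arguments": {"targets": "0 0 0.5 0 255;0 0 1 0 255;0 0 1 0 255"}}

```text
time: 28.7
ee_pos: [0.5467, -0.1269, 0.1624]
tcp_rot: [-180.0, 0.0, -179.1]
wrist_force: [0.1, -4.2, 3.1]
opening: 0.0155
grasp_force: 69.6
```

{"name": "send_rows", "arguments": {"targets": "0 0 0.5 0 255;0 0 1 0 255;0 0 1 0 255"}}

```text
time: 29.08
ee_pos: [0.5467, -0.1269, 0.1613]
tcp_rot: [-180.0, 0.0, -179.1]
wrist_force: [0.2, -4.9, 4.0]
opening: 0.0155
grasp_force: 69.8
```

{"name": "send_rows", "arguments": {"targets": "0 0 0.5 0 255;0 0 1 0 255;0 0 1 0 255"}}

```text
time: 29.45
ee_pos: [0.5467, -0.1271, 0.1605]
tcp_rot: [-180.0, 0.0, -179.1]
wrist_force: [0.4, -5.9, 4.1]
opening: 0.0155
grasp_force: 69.8
```

{"name": "send_rows", "arguments": {"targets": "0 0 0.5 0 255;0 0 1 0 255;0 0 1 0 255"}}

```text
time: 29.82
ee_pos: [0.5468, -0.1272, 0.1595]
tcp_rot: [-179.9, 0.0, -179.1]
wrist_force: [-0.7, -7.0, 4.3]
opening: 0.0154
grasp_force: 69.9
```

{"name": "send_rows", "arguments": {"targets": "0 0 0.5 0 255;0 0 1 0 255;0 0 1 0 255"}}

```text
time: 30.2
ee_pos: [0.5468, -0.1273, 0.1586]
tcp_rot: [-179.9, 0.0, -179.1]
wrist_force: [-0.2, -7.1, 5.1]
opening: 0.0154
grasp_force: 69.9
```

Right binds: the load keeps climbing on the ramp, past the left slot's plateau. Withdrawing now and going back to the left slot.

{"name": "send_rows", "arguments": {"targets": "0 0 -5 0 255;0 0 -18 0 255;0 0 -35 0 255;0 0 -49 0 255;0 0 -50 0 255;0 25 -50 0 255;0 55 -50 0 255;0 80 -50 0 255;0 89.4 -50 0 255;0 89.4 -50 0 255;0 89.4 -50 0 255"}}

```text
time: 31.58
ee_pos: [0.5453, -0.038, 0.2082]
tcp_rot: [-180.0, -0.0, -179.1]
wrist_force: [-0.5, 0.9, -2.3]
opening: 0.0154
grasp_force: 68.9
```

Run:
```python
from h import *
o=bot.get_obs();KP=cam("wrist",o);a=camera("wrist").astype(int);b=camera("side").astype(int)
print(o['time'],o['ee_pos'],o['wrist_force'],o['torque'])
e=o['ee_pos'];zs=e[2]+.0187-.042-.0075
print([project(KP,[e[0]-.023,e[1]+d,zs+.006]).round(1).tolist() for d in(-.012,0,.012)])
for v in(204,210):print(v,a[v,246:316,0].tolist())
q=project(cam("side"),e-[0,0,.085]);print(q);v=int(q[1]);g=b.sum(2)
for w in(v-3,v):print(w,g[w,250:278].tolist())
```

```text
31.575 [ 0.54525634 -0.03804106  0.20817017] [-0.5033666   0.91583703 -2.26304131] [0.01799983 0.02264851 0.00038976]
[[256.2, 205.9], [280.5, 206.3], [304.9, 206.7]]
204 [138, 139, 143, 145, 149, 153, 155, 154, 154, 150, 118, 81, 70, 65, 61, 62, 62, 61, 62, 63, 63, 62, 61, 63, 63, 63, 62, 62, 60, 61, 55, 54, 55, 56, 56, 55, 55, 55, 54, 54, 52, 54, 53, 54, 54, 54, 52, 54, 52, 58, 61, 60, 60, 62, 61, 64, 77, 105, 130, 137, 135, 136, 139, 140, 143, 151, 153, 154, 153, 155]
210 [137, 138, 142, 142, 145, 146, 145, 145, 143, 115, 110, 125, 138, 142, 141, 137, 102, 80, 77, 77, 78, 77, 76, 76, 75, 75, 75, 75, 75, 75, 75, 75, 76, 76, 76, 76, 75, 76, 77, 77, 76, 75, 75, 75, 73, 74, 75, 76, 75, 75, 77, 76, 76, 75, 75, 76, 75, 79, 96, 127, 135, 137, 138, 141, 144, 143, 143, 144, 144, 143]
[262.09739289 208.37879842]
205 [134, 123, 119, 113, 143, 136, 188, 305, 368, 374, 375, 379, 379, 387, 374, 379, 361, 289, 184, 122, 115, 125, 138, 127, 138, 130, 130, 127]
208 [217, 266, 299, 298, 302, 303, 335, 376, 384, 381, 373, 378, 381, 378, 382, 381, 384, 382, 364, 370, 361, 348, 347, 353, 351, 347, 292, 197]
```

The gauge has not shifted in the grip. I'll nudge 1 mm toward +y and insert.

{"name": "send_rows", "arguments": {"targets": "0 1 4 0 255;0 1 8 0 255;0 1 10 0 255;0 1 12 0 255;0 1 14 0 255;0 1 16 0 255;0 1 18 0 255;0 1 18 0 255"}}

```text
time: 32.67
ee_pos: [0.5452, -0.0364, 0.1901]
tcp_rot: [-180.0, -0.0, -179.1]
wrist_force: [-0.1, 0.2, -2.0]
opening: 0.0151
grasp_force: 68.9
```

{"name": "send_rows", "arguments": {"targets": "0 0 4 0 255;0 0 8 0 255;0 0 12 0 255;0 0 16 0 255;0 0 20 0 255;0 0 23 0 255;0 0 26 0 255;0 0 29 0 255;0 0 32 0 255;0 0 35 0 255;0 0 35 0 255"}}

```text
time: 34.05
ee_pos: [0.5453, -0.0367, 0.1552]
tcp_rot: [-180.0, 0.0, -179.1]
wrist_force: [1.1, -5.1, 0.1]
opening: 0.0152
grasp_force: 69.4
```

{"name": "send_rows", "arguments": {"targets": "0 0 2 0 255;0 0 4 0 255;0 0 6 0 255;0 0 8 0 255;0 0 10 0 255;0 0 12 0 255;0 0 14 0 255;0 0 16 0 255;0 0 18 0 255;0 0 20 0 255;0 0 22 0 255;0 0 24 0 255;0 0 24 0 255"}}

```text
time: 35.67
ee_pos: [0.5452, -0.0371, 0.131]
tcp_rot: [-179.9, -0.0, -179.1]
wrist_force: [0.2, -8.3, 0.4]
opening: 0.0152
grasp_force: 69.8
```

{"name": "send_rows", "arguments": {"targets": "0 -0.7 1 0 255;0 -1.2 2 0 255;0 -1.2 3 0 255;0 -1.2 4 0 255;0 -1.2 4 0 255"}}

```text
time: 36.3
ee_pos: [0.5452, -0.038, 0.1271]
tcp_rot: [-179.9, -0.0, -179.1]
wrist_force: [0.2, -6.4, 1.7]
opening: 0.015
grasp_force: 69.8
```

{"name": "send_rows", "arguments": {"targets": "0 0 0.5 0 255;0 0 1 0 255;0 0 1 0 255"}}

```text
time: 36.67
ee_pos: [0.5453, -0.038, 0.1262]
tcp_rot: [-179.9, 0.0, -179.1]
wrist_force: [0.3, -4.5, 2.1]
opening: 0.0151
grasp_force: 69.8
```

{"name": "send_rows", "arguments": {"targets": "0 0 0.5 0 255;0 0 1 0 255;0 0 1 0 255"}}

```text
time: 37.05
ee_pos: [0.5453, -0.038, 0.1252]
tcp_rot: [-179.9, 0.0, -179.1]
wrist_force: [0.6, -6.7, 1.3]
opening: 0.0155
grasp_force: 69.8
```

{"name": "send_rows", "arguments": {"targets": "0 0 0.5 0 255;0 0 1 0 255;0 0 1 0 255"}}

```text
time: 37.42
ee_pos: [0.5452, -0.038, 0.1242]
tcp_rot: [-179.9, 0.0, -179.1]
wrist_force: [1.2, -6.5, 1.7]
opening: 0.0152
grasp_force: 69.8
```

{"name": "send_rows", "arguments": {"targets": "0 0 0.5 0 255;0 0 1 0 255;0 0 1 0 255"}}

```text
time: 37.8
ee_pos: [0.5453, -0.038, 0.1235]
tcp_rot: [-179.9, 0.0, -179.1]
wrist_force: [-0.4, -5.8, 3.6]
opening: 0.0149
grasp_force: 70.2
```

{"name": "send_rows", "arguments": {"targets": "0 0 0.5 0 255;0 0 0.5 0 255"}}

```text
time: 38.05
ee_pos: [0.5453, -0.038, 0.1235]
tcp_rot: [-179.9, 0.0, -179.1]
wrist_force: [-0.8, -6.5, 7.7]
opening: 0.0152
grasp_force: 70.6
```

{"name": "send_rows", "arguments": {"targets": "0 0 0.5 0 255;0 0 0.5 0 255"}}

```text
time: 38.3
ee_pos: [0.5454, -0.038, 0.1235]
tcp_rot: [-179.9, 0.1, -179.1]
wrist_force: [-3.2, -5.8, 10.5]
opening: 0.0153
grasp_force: 71.0
```

Home: z has stopped at 0.1235 while the force rises. I'll ease off slightly, release and retreat upward.

{"name": "send_rows", "arguments": {"targets": "0 0 -0.5 0 255;0 0 -0.5 0 220;0 0 -0.5 0 190;0 0 -0.5 0 150;0 0 -0.5 0 100;0 0 -0.5 0 40;0 0 -0.5 0 0;0 0 -0.5 0 0;0 0 -0.5 0 0;0 0 -15 0 0;0 0 -45 0 0;0 0 -90 0 0;0 0 -120 0 0;0 0 -120 0 0;0 0 -120 0 0"}}

```text
time: 40.17
ee_pos: [0.5452, -0.0376, 0.2421]
tcp_rot: [180.0, -0.0, -179.1]
wrist_force: [-0.0, -0.5, 0.3]
opening: 0.0854
grasp_force: 0.0
```

Run:
```python
from h import *
o=bot.get_obs();KP=cam("wrist",o);a=camera("wrist");b=camera("side");s=camera("scene")
print(o['time'],o['ee_pos'],o['wrist_force'],o['opening'])
for n,i in(("wrist",a),("side",b),("scene",s)):
    h=cv2.cvtColor(i,cv2.COLOR_BGR2HSV).astype(int)
    m=((h[...,0]<31)&(h[...,1]>185)&(h[...,2]>100));
    K=KP if n=="wrist" else cam(n)
    p=project(K,[.545,-.039,.137]).astype(int);mm=np.zeros(m.shape,bool);mm[p[1]-60 if n=="wrist" else p[1]-14:p[1]+(60 if n=="wrist" else 14),p[0]-40:p[0]+40]=True
    print(n,p,[(c.round(1),t) for c,t in blobs(m&mm,40)])
S=cam("side")
print('pred side handle bottom/top',project(S,[.545,-.047,.101]),project(S,[.545,-.039,.173]))
print(b[int(project(S,[.545,-.051,.097])[1])-22:int(project(S,[.545,-.051,.097])[1])+8,262].tolist(), int(project(S,[.545,-.051,.097])[1])-22, project(S,[.545,-.051,.095]))
```

```text
40.175 [ 0.54520921 -0.03758215  0.2420922 ] [-0.00424915 -0.53262906  0.34221424] 0.08535475276995638
wrist [277 209] [(array([278.3, 213.5]), array([ 266,  179,   25,   68, 1548], dtype=int32))]
side [261 205] [(array([262.3, 203.2]), array([256, 194,  13,  21, 220], dtype=int32))]
scene [266 203] []
pred side handle bottom/top [262.04439524 215.884606  ] [261.85018489 195.62464471]
[[0, 135, 225], [0, 143, 236], [0, 136, 227], [0, 110, 197], [0, 91, 172], [0, 90, 168], [7, 90, 165], [62, 102, 156], [84, 108, 141], [60, 99, 152], [19, 92, 162], [0, 88, 164], [0, 86, 162], [1, 88, 162], [57, 97, 155], [95, 114, 144], [75, 103, 145], [22, 87, 151], [0, 83, 158], [17, 85, 155], [64, 86, 131], [102, 101, 107], [100, 107, 115], [107, 145, 170], [124, 181, 208], [130, 187, 215], [126, 183, 212], [127, 185, 212], [123, 174, 200], [102, 135, 156]] 195 [262.0466395 218.2434422]
```

The shoulder meets the wood at row 218, where a fully home gauge is predicted, and the handle is upright and released. Handing in.

```bash
python3 -c "
from workcell import ticket
print(ticket.job_done())"
```

```text
the job is handed in; nothing more can be done
None
```

I tried the gauge in the slots left, middle, right: left was sound, middle slack and right binding. It now stands released, upright and fully home in the left slot, and I handed the job in at about 40 s with no verdict returned.

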